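Start the blood-tube roller mixer

ROBOT

A 6-joint arm with a two-finger parallel gripper is mounted at the origin on the work surface. World frame = base frame: x ahead of the robot, y to its left, z up, the work surface at z = 0. Lengths are in m, angles in rad, forces in N, time in s.
With the tool pointing down it reaches from about 0.35 to 0.975 m from the base axis. Payload 4.9 kg.
Tool frame: the origin (TCP) lies midway between the tips of the shut fingers; the grasp point (between the pads) lies 19 mm behind it; z points along the fingers, y is the line along which they close (so a half turn about z gives the same grasp; the last joint's range is limited). The gripper opens to 85 mm and grips with 20 to 120 N. Pads are 22 mm wide; open, the fingers measure 114 mm over their backs; the gripper's body (76 mm by 85 mm) begins 54 mm behind the grasp point. The pads swing forward as they close: fully open they stand 13 mm farther back than shut.
Start: joints at [1.181, 0.053, 1.613, -0, 1.476, -0.119], TCP at [0.167, 0.602, 0.231] pointing down, gripper open.
Joint ranges: [-3.01, 3.01], [-1.01, 2.22], [0.06, 2.58], [-1.02, 4.17], [0.09, 2.62], [-3.14, 3.14]. Speed limits (rad/s): [2.57, 2.57, 3.14, 3.14, 3.14, 3.14].

INTERFACE

Orientations are given as a unit quaternion [w, x, y, z].
In Python, from plant import manip gives the robot as it stands.
- The arm moves only by the tool carry_out, never from a script. Its argument "moves" is a list of rows, each a list of 7 numbers: the opening, from 0 (shut) to 1 (fully open), then the shift along the tool's x, y, z normalised to -1 to 1, where 1 is 0.4 m, then the turn, a rotation vector about the tool's x, y, z normalised to -1 to 1, where 1 is 0.5 rad. In form: [[grip, dx, dy, dz, rx, ry, rz], ...]. A call has 1 to 8 rows; each row is the pose to reach, as a shift and turn from the pose commanded when the call began, along the tool's axes at that moment; what a row does not reach only later rows make up. A row lasts 1/12 s, in which the tool goes at most 41.7 mm and 7.16 degrees, less where a joint would pass 70% of its speed; a pose out of reach is approached as far as the arm can. A call with a number of a shift or a turn outside -1 to 1 is refused whole. A call with a gripper value outside its range is refused whole. The fingers move at their own pace and stop on an object; the grip force is fixed at half the most. Time passes only in rows, so rows that repeat a pose let the fingers close. It gives the time, the measured TCP pose, the force and the opening at its end, in the units of the state.
- manip.state(): the state, without advancing time (a new reading comes with each control period).
- manip.grab_frame(name): name is "side" or "top"; returns the picture (400x640x3 uint8, red, green, blue); there is no depth.
- manip.camera_info(name): a dict with "intrinsics" (3x3 intrinsics, pixels), "extrinsics" (4x4, takes a point from world to camera coordinates). Camera axes: x right, y down, z forward; pixel columns grow to the right and rows downward; lengths in m; the calibration is good to about 2 mm. A picture is of the moment at which its call begins. camera_info takes no time and is no camera call.
- manip.job_done(): hands the job in, once; it reports no verdict.
The state is a dict: "time": time; "joint_pos": joint angles; "joint_vel": joint speeds; "joint_efforts": joint torques, N m; "tool_pos": TCP position; "tool_rot": TCP orientation; "contact_force": force on the tool from outside, world axes, zero at the start; "ft_torque": the same for the moment, N m; "gripper_width": opening from 0.0 (shut) to 1.0 (fully open).
Only numpy, scipy, OpenCV 4.12 (cv2) and the standard library are available. Lean on these libraries where they do the work, as an engineer would, in place of code of your own. Each camera call takes 0.05 s, during which the arm holds its last target. There are 200 camera calls.

TASK

Start the blood-tube roller mixer on the clinic counter: slide its guard window fully shut over the tubes, and only then press the larger of the two console buttons fully down and let it spring back up. Leave the smaller button alone and do not push around or knock over the vial on the console or the bowl and tub beside the mixer.

Things in the scene. Friction and masses are not known exactly. Their poses are not given: they have to be found in the camera images.
- mixer: white low roller mixer, fixed, 370 mm wide (y), 260 deep (x); origin on the counter, midway along its width; x points to its rear, y to its left, z up. Console ledge: x -135 to -55 mm, 85 mm high. Housing: x -55 to 125 mm, 90 mm high, with rails up to 106 mm; right half (y below 0): open chamber with rollers and tubes; left half: flat deck under the open window.
- door (a joint): the guard window's sliding position in m along the mixer's y: 0 = fully shut (over the chamber, against the end stop at the mixer's right), up to 0.14 = wide open (over the deck at the left). It stays where it is left; about 2 N moves it.
- door_handle (a point): top centre of the upright grey rib handle on the guard window (grey frame with clear pane, 160 x 175 mm, its top 102 mm above the counter). The rib is 55 mm along the mixer's x, 16 mm thick along its y, stands 37 mm above the window; this point is 139 mm above the counter and moves with the window. Axes as the mixer's.
- start_top (a point): centre of the top face of the larger button: round grey cap 38 mm across in a round black housing 54 mm across on the console ledge, cap top 108 mm above the counter when up, 11 mm above its housing; z up. It may be left or right of the smaller button.
- start (a joint): the larger button's travel in m: 0 = up, 0.007 = fully down (about 5 N); it springs back
- eject_top (a point): centre of the top face of the smaller button: round grey cap 18 mm across in a round black housing 34 mm across on the console ledge, same height as the larger one
- eject (a joint): the smaller button's travel in m: 0 = up, 0.007 = fully down
- vial: small clear glass vial with a grey cap, 24 mm across, 50 mm tall, standing on the mixer's console ledge; origin at the centre of its underside
- bowl: blue plastic bowl, 100 mm across, 40 mm tall, on the counter to the right of the mixer; origin at the centre of its underside
- tub: white round lidded tub, 110 mm across, 75 mm tall, on the counter to the left of the mixer; origin at the centre of its underside

How it is judged:
By the outcome, as a careful person would: the job done as asked, in the order asked, and still so for the second after the job is handed in, with the robot touching nothing.
It also fails if it takes over 34 s, if anything falls off the work surface, if the arm or the gripper's body presses on something with over 40 N, if the wrist force passes 120 N, or if a joint passes its speed limit or range.

## Working session

There is one attempt and no reset: what is moved stays moved. The work goes in short steps, Python scripts to look and compute and a tool call to move; the robot and the scene stay as the last step left them, time stands still between calls to the robot, and variables do not carry over. Pictures are saved under pics/ and viewed, on a budget of 10 in all, crops included, one or two more only if the job needs it, and the job is handed in when it is done.

Besides the shell and the picture viewer there is one more tool, called after "Emit:" in YAML: its name, and indented under it one key for each argument. carry_out: Moves the arm, as the interface text tells. Scaled input: -1 to 1 covers 0.4 m each way for a shift and 0.5 rad each way for a turn. Its arguments: {"type":"object","properties":{"moves":{"type":"array"}},"required":["moves"]}

```bash
mkdir -p pics; python3 - <<'E'
from plant import manip
import cv2
for n in("side","top"):
    cv2.imwrite(f"pics/{n}0.png",manip.grab_frame(n)[:,:,::-1]); c=manip.camera_info(n); print(n,c["intrinsics"],c["extrinsics"])
s=manip.state(); print(s["time"],s["tool_pos"],s["tool_rot"],s["contact_force"])
E
```

```text
side [[503.70584359   0.         321.79096433]
 [  0.         503.70584359 200.69437075]
 [  0.           0.           1.        ]] [[-0.8514449  -0.52409781  0.01905409  0.52506262]
 [-0.38381053  0.597953   -0.70366305  0.26606231]
 [ 0.35739481 -0.60644348 -0.7102783   1.03107733]
 [ 0.          0.          0.          1.        ]]
top [[485.27559226   0.         313.57836076]
 [  0.         485.27559226 195.46236549]
 [  0.           0.           1.        ]] [[-1.61798773e-02 -9.99868049e-01 -1.44783770e-03  6.55796288e-02]
 [-9.89805959e-01  1.62219422e-02 -1.41495628e-01  5.71857322e-01]
 [ 1.41500444e-01 -8.56303509e-04 -9.89937822e-01  1.23422231e+00]
 [ 0.00000000e+00  0.00000000e+00  0.00000000e+00  1.00000000e+00]]
0.1 [0.16698493 0.60169947 0.23017505] [-2.37756302e-04  1.34988034e-01  9.90846780e-01 -9.12364403e-04] [-0.50616839  0.17244121 -0.00848786]
```

View pics/top0.png

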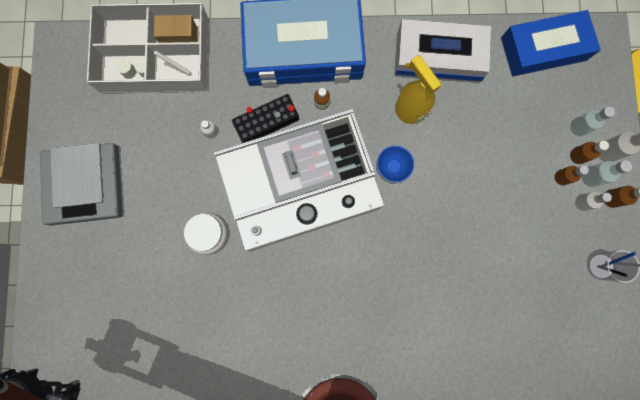

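View pics/side0.png

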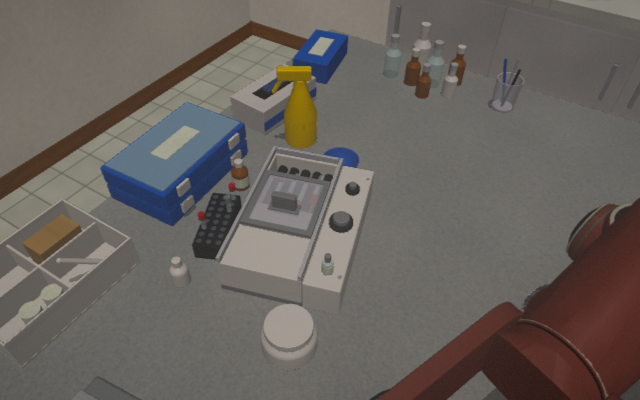

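The top view shows the mixer turned about 17° in the image. The large button is at (307,213), the small button at (348,201), the vial at (256,230) and the handle rib at (291,164), with the window partly open. The side view agrees, with the handle at (284,201) and the large button at (341,221).

```bash
cat > h.py <<'E'
from plant import manip
import cv2, numpy as np
def cast(n,uv,z):
    c=manip.camera_info(n);K=np.array(c["intrinsics"]);T=np.array(c["extrinsics"]);R,t=T[:3,:3],T[:3,3]
    o=-R.T@t; d=R.T@np.linalg.solve(K,[*uv,1.]); return o+d*(z-o[2])/d[2]
def proj(n,p):
    c=manip.camera_info(n);K=np.array(c["intrinsics"]);T=np.array(c["extrinsics"]);q=K@(T[:3,:3]@p+T[:3,3]); return q[:2]/q[2]
E
python3 - <<'E'
from h import *
im=cv2.imread("pics/top0.png"); g=cv2.cvtColor(im,cv2.COLOR_BGR2GRAY)
for nm,(u,v),r in(("start",(307,213),16),("eject",(348,201),12)):
    m=np.zeros_like(g); cv2.circle(m,(u,v),r,255,-1); m&=((g<110)*255).astype(np.uint8)
    c=max(cv2.findContours(m,0,2)[0],key=cv2.contourArea); (x,y),rr=cv2.minEnclosingCircle(c)
    p=cast("top",(x,y),.097); print(nm,x,y,rr,p,"diam",2*np.linalg.norm(cast("top",(x+rr,y),.097)-p)*1000)
c=im[95:260,200:400]; cv2.imwrite("pics/topc.png",cv2.resize(c,None,fx=4,fy=3.6 if 0 else 3.6,interpolation=2)[:600])
# white mask of mixer
hsv=cv2.cvtColor(im,cv2.COLOR_BGR2HSV); m=((hsv[...,1]<25)&(g>190)).astype(np.uint8)*255
m[:, :226][185:]=0
for c in cv2.findContours(m,0,2)[0]:
    if cv2.contourArea(c)>500: print(cv2.contourArea(c),cv2.minAreaRect(c),cv2.approxPolyDP(c,4,True).reshape(-1,2).tolist())
E
```

```text
start 306.5 213.2894744873047 10.322132110595703 [0.52013211 0.07470804 0.097     ] diam 51.548286808232575
eject 347.978271484375 201.04347229003906 6.359108924865723 [ 0.54926609 -0.02964693  0.097     ] diam 31.863904344728514
4256.0 ((309.4155578613281, 212.9697265625), (30.570682525634766, 145.5882110595703), 72.15979766845703) [[374, 178], [238, 220], [245, 249], [382, 205]]
890.5 ((293.02392578125, 163.992431640625), (50.188560485839844, 46.12328338623047), 72.47443389892578) [[287, 141], [264, 148], [279, 194], [321, 177], [304, 182], [288, 178], [281, 157], [289, 149]]
3010.0 ((294.3077087402344, 165.5384521484375), (65.31873321533203, 147.3569793701172), 72.34988403320312) [[350, 116], [322, 123], [349, 117], [368, 173], [278, 203], [256, 144], [217, 156], [234, 219], [374, 174], [368, 170]]
811.0 ((302.015380859375, 30.72307777404785), (17.8885440826416, 49.67510986328125), 86.05481719970703) [[326, 21], [277, 24], [278, 40], [326, 38]]
3693.0 ((445.0473937988281, 44.89586639404297), (89.84173583984375, 44.823123931884766), 4.48460578918457) [[402, 20], [400, 63], [421, 54], [430, 66], [488, 70], [490, 26]]
2719.5 ((143.50527954101562, 43.333248138427734), (74.86358642578125, 114.19197082519531), 89.09062194824219) [[200, 5], [200, 21], [194, 19], [200, 32], [196, 43], [147, 43], [147, 8], [146, 20], [107, 21], [106, 43], [93, 44], [144, 43], [145, 55], [105, 57], [104, 80], [87, 81], [199, 79], [199, 55], [167, 56], [191, 76], [157, 57], [156, 79], [146, 80], [148, 43], [199, 43], [200, 49]]
```

View pics/topc.png

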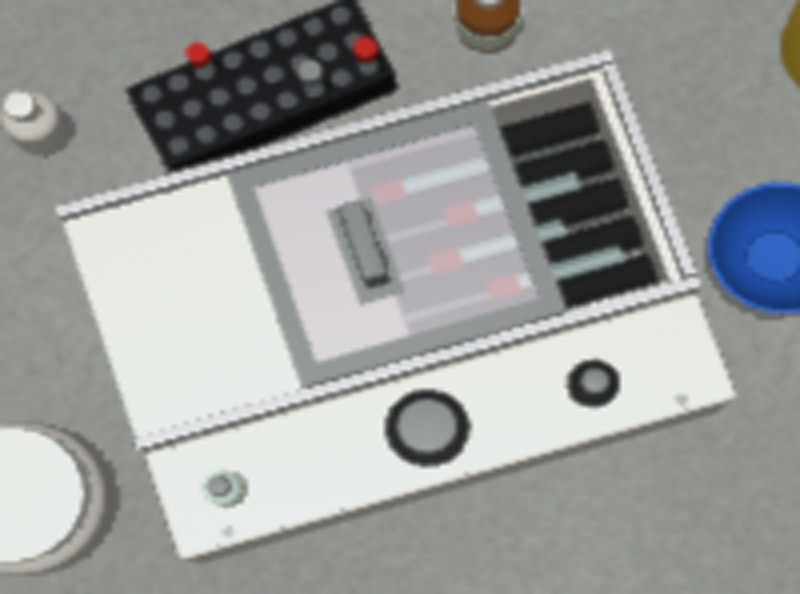

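```bash
python3 - <<'E'
from h import *
from scipy.spatial.transform import Rotation as Ro
a=cast("top",(245.5,249.7),.085);b=cast("top",(383.5,205.3),.085)
print("front L,R",a,b,"w",np.linalg.norm(a-b)); d=(a-b)/np.linalg.norm(a-b); th=np.arctan2(-d[0],d[1]);
S=cast("top",(306.5,213.3),.097);E=cast("top",(348,201),.097);
print("yaw",np.degrees(th))
f=cast("top",(217,155),.106)-cast("top",(351.5,111.5),.106);print("rear rail yaw",np.degrees(np.arctan2(-f[0],f[1])),np.linalg.norm(f))
X=np.array([np.cos(th),np.sin(th),0]);Y=np.array([-np.sin(th),np.cos(th),0]); o=(a+b)/2+.135*X;o[2]=0;print("origin",o)
m=lambda p:np.round([X@(p-o),Y@(p-o)],4)
print("S,E",m(S),m(E))
def tri(u,v):
    P=[np.array(manip.camera_info(n)["intrinsics"])@np.array(manip.camera_info(n)["extrinsics"])[:3] for n in("top","side")]
    h=cv2.triangulatePoints(P[0],P[1],np.array(u,float),np.array(v,float)).ravel();return h[:3]/h[3]
H=cast("top",(290.3,162),.139);print("handle",H,m(H),"side proj",proj("side",H)); 
for s in((cast("top",(296,200),.102)),cast("top",(322.5,123.5),.102),cast("top",(341,180),.102)):print("win",m(s))
print("start side proj",proj("side",[*S[:2],.108]))
s=manip.state();w,x,y,z=s["tool_rot"];R=Ro.from_quat([x,y,z,w]).as_matrix();print(R.round(3),s["tool_pos"])
im=cv2.imread("pics/side0.png")[140:290,220:400];im=cv2.resize(im,None,fx=4,fy=4,interpolation=2)
for p,c in((H,(0,0,255)),(np.array([*S[:2],.108]),(0,255,0))):
    q=(proj("side",p)-[220,140])*4;cv2.circle(im,tuple(int(k) for k in q),3,c,-1)
cv2.imwrite("pics/sidec.png",im)
E
```

```text
front L,R [0.43258508 0.22838939 0.085     ] [ 0.53851205 -0.11997708  0.085     ] w 0.3641149750024193
yaw 16.9128197332272
rear rail yaw 17.507442551895984 0.3588560250554649
origin [0.61470961 0.09347985 0.        ]
S,E [-0.096   0.0096] [-0.0983 -0.0988]
handle [0.6424343 0.1119589 0.139    ] [0.0319 0.0096] side proj [285.89626201 195.45786569]
win [-0.0567  0.0244]
win [ 0.1105 -0.0994]
win [-0.043  -0.0984]
start side proj [342.54958398 216.84910305]
[[-0.964  0.268 -0.001]
 [ 0.268  0.964 -0.002]
 [ 0.    -0.002 -1.   ]] [0.16698493 0.60169947 0.23017505]
```

View pics/sidec.png

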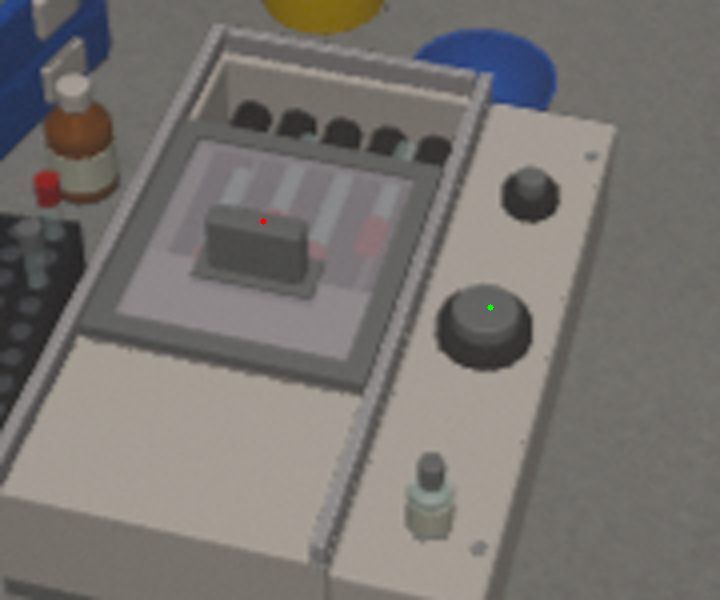

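The handle is at about (0.642, 0.112) and the large button at about (0.520, 0.075), with the mixer yaw about 17.2°. The side-view reprojections agree within about 2 px. I'll push the rib with shut fingers from its left.

Emit:
carry_out:
  moves:
    - [0,-0.706,-0.384,0,0,0,-0.57]
    - [0,-0.706,-0.384,0,0,0,-0.57]
    - [0,-0.706,-0.384,0,0,0,-0.57]
    - [0,-0.706,-0.384,0,0,0,-0.57]
    - [0,-0.706,-0.384,0,0,0,-0.57]
    - [0,-0.706,-0.384,0,0,0,-0.57]
    - [0,-0.706,-0.384,0,0,0,-0.57]
    - [0,-0.706,-0.384,0,0,0,-0.57]

```text
time: 0.77
tool_pos: [0.3996, 0.3763, 0.2308]
tool_rot: [-0.0, -0.007, 1.0, -0.0]
contact_force: [0.5, 0.4, -0.7]
gripper_width: -0.001
```

Emit:
carry_out:
  moves:
    - [0,-0.565,-0.56,0,0,0,-0.572]
    - [0,-0.565,-0.56,0,0,0,-0.572]
    - [0,-0.565,-0.56,0,0,0,-0.572]
    - [0,-0.565,-0.56,0,0,0,-0.572]
    - [0,-0.565,-0.56,0,0,0,-0.572]
    - [0,-0.565,-0.56,0,0,0,-0.572]
    - [0,-0.565,-0.56,0,0,0,-0.572]
    - [0,-0.565,-0.56,0,0,0,-0.572]

```text
time: 1.43
tool_pos: [0.6288, 0.1553, 0.2305]
tool_rot: [-0.0, -0.149, 0.989, -0.0]
contact_force: [-0.9, 1.5, -0.2]
gripper_width: 0.003
```

```bash
python3 - <<'E'
from h import *
im=manip.grab_frame("side")[:,:,::-1]; cv2.imwrite("pics/s1.png",cv2.resize(im[100:290,200:420],None,fx=3,fy=3))
s=manip.state();print(s["tool_pos"],s["tool_rot"])
E
```

```text
[0.63190665 0.15131131 0.23029342] [ 6.65711585e-04 -1.46804178e-01  9.89163538e-01 -1.89346121e-03]
```

View pics/s1.png

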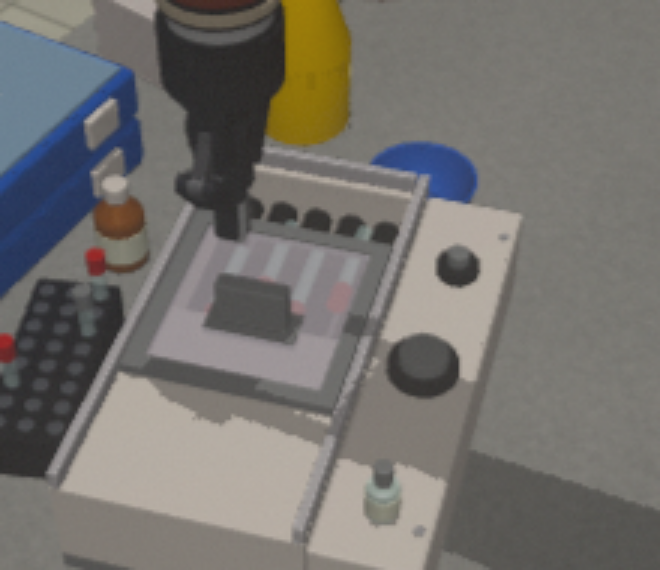

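The tool is hovering just left of the rib, and the window is unmoved. I'll lower it to z≈0.117, with about 18 mm clearance to the rib.

Emit:
carry_out:
  moves:
    - [0,0,0,0.09,0,0,0]
    - [0,0,0,0.17,0,0,0]
    - [0,0,0,0.23,0,0,0]
    - [0,0,0,0.265,0,0,0]
    - [0,0,0,0.28,0,0,0]
    - [0,0,0,0.28,0,0,0]
    - [0,0,0,0.28,0,0,0]

```text
time: 2.07
tool_pos: [0.628, 0.1582, 0.1206]
tool_rot: [0.001, -0.15, 0.989, -0.0]
contact_force: [0.7, 0.2, 1.6]
gripper_width: -0.001
```

```bash
python3 - <<'E'
from h import *
im=manip.grab_frame("side")[:,:,::-1]; cv2.imwrite("pics/s2.png",cv2.resize(im[100:290,200:420],None,fx=3,fy=3))
s=manip.state();print(s["tool_pos"],s["contact_force"])
E
```

```text
[0.62859369 0.15827847 0.12152759] [ 0.45431592 -0.61128902 -0.0389882 ]
```

View pics/s2.png

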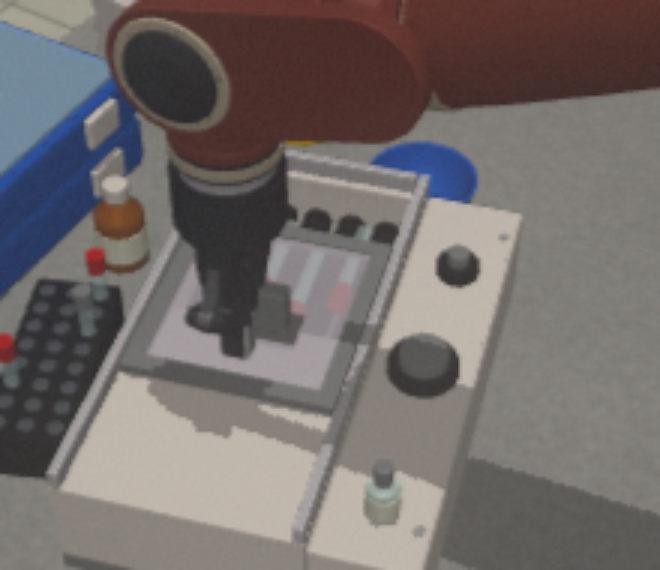

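The tip is left of the rib, low enough and clear of the pane. Pushing toward shut.

Emit:
carry_out:
  moves:
    - [0,0,-0.02,0,0,0,0]
    - [0,0,-0.04,0,0,0,0]
    - [0,0,-0.055,0,0,0,0]
    - [0,0,-0.07,0,0,0,0]
    - [0,0,-0.09,0,0,0,0]
    - [0,0,-0.11,0,0,0,0]
    - [0,0,-0.13,0,0,0,0]
    - [0,0,-0.15,0,0,0,0]

```text
time: 2.78
tool_pos: [0.6456, 0.0999, 0.1197]
tool_rot: [0.0, -0.15, 0.989, 0.0]
contact_force: [0.3, 2.1, 2.2]
gripper_width: -0.0
```

Emit:
carry_out:
  moves:
    - [0,0,-0.01,0,0,0,0]
    - [0,0,-0.02,0,0,0,0]
    - [0,0,-0.03,0,0,0,0]
    - [0,0,-0.04,0,0,0,0]

```text
time: 3.12
tool_pos: [0.6499, 0.0851, 0.1192]
tool_rot: [-0.0, -0.15, 0.989, 0.0]
contact_force: [-0.0, 2.1, 1.5]
gripper_width: 0.001
```

Emit:
carry_out:
  moves:
    - [0,0,-0.008,0,0,0,0]
    - [0,0,-0.016,0,0,0,0]
    - [0,0,-0.02,0,0,0,0]
    - [0,0,-0.02,0,0,0,0]

```text
time: 3.45
tool_pos: [0.6522, 0.0771, 0.1191]
tool_rot: [-0.0, -0.149, 0.989, -0.0]
contact_force: [0.7, 0.1, 0.6]
gripper_width: 0.0
```

Emit:
carry_out:
  moves:
    - [0,0,-0.006,0,0,0,0]
    - [0,0,-0.012,0,0,0,0]
    - [0,0,-0.012,0,0,0,0]

```text
time: 3.7
tool_pos: [0.6535, 0.0727, 0.119]
tool_rot: [-0.0, -0.149, 0.989, -0.0]
contact_force: [0.3, 0.9, 0.3]
gripper_width: -0.001
```

Emit:
carry_out:
  moves:
    - [0,0,-0.008,0,0,0,0]
    - [0,0,-0.015,0,0,0,0]
    - [0,0,-0.015,0,0,0,0]

```text
time: 3.95
tool_pos: [0.6553, 0.0667, 0.119]
tool_rot: [-0.0, -0.149, 0.989, -0.0]
contact_force: [0.3, 0.9, 0.5]
gripper_width: -0.0
```

Emit:
carry_out:
  moves:
    - [0,0,-0.006,0,0,0,0]
    - [0,0,-0.012,0,0,0,0]

```text
time: 4.12
tool_pos: [0.6566, 0.0627, 0.1191]
tool_rot: [-0.0, -0.15, 0.989, 0.0]
contact_force: [-0.8, 2.0, 0.7]
gripper_width: 0.005
```

Emit:
carry_out:
  moves:
    - [0,0,-0.006,0,0,0,0]
    - [0,0,-0.012,0,0,0,0]

```text
time: 4.28
tool_pos: [0.6578, 0.0587, 0.1191]
tool_rot: [-0.001, -0.149, 0.989, 0.001]
contact_force: [-3.6, 11.0, 2.9]
gripper_width: -0.001
```

```bash
python3 - <<'E'
from h import *
im=manip.grab_frame("side")[:,:,::-1]; cv2.imwrite("pics/s3.png",cv2.resize(im[100:290,200:420],None,fx=3,fy=3))
s=manip.state();print(s["tool_pos"],s["contact_force"])
E
```

```text
[0.65777585 0.05888024 0.11909999] [-2.13379828  4.59192222  0.3482606 ]
```

View pics/s3.png

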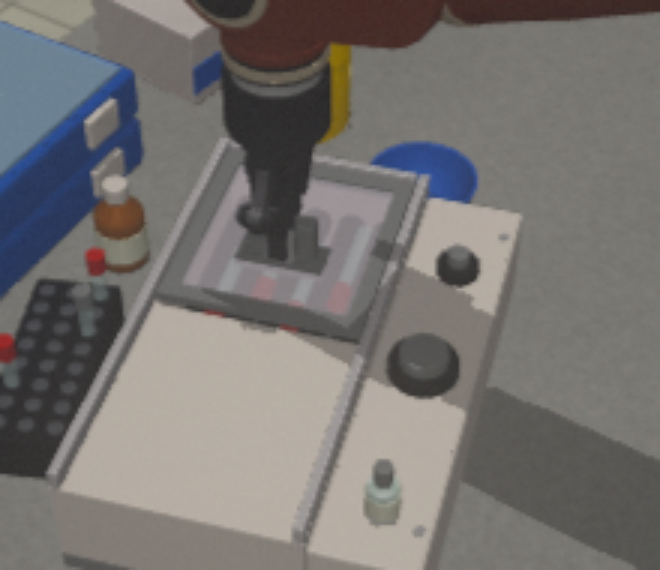

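The window's right frame is against the right wall, and the force rose to about 11 N, so it looks like the end stop. I'll nudge 2 mm further to confirm.

Emit:
carry_out:
  moves:
    - [0,0,-0.005,0,0,0,0]
    - [0,0,-0.005,0,0,0,0]
    - [0,0,-0.005,0,0,0,0]

```text
time: 4.58
tool_pos: [0.6578, 0.0587, 0.1191]
tool_rot: [-0.001, -0.15, 0.989, 0.003]
contact_force: [-4.8, 10.4, 1.4]
gripper_width: -0.002
```

No further travel and a steady force, so the window is shut. Backing off, then up.

Emit:
carry_out:
  moves:
    - [0,0,0.02,0,0,0,0]
    - [0,0,0.04,0,0,0,0]
    - [0,0,0.045,0,0,0,0]
    - [0,0,0.045,-0.08,0,0,0]
    - [0,0,0.045,-0.16,0,0,0]
    - [0,0,0.045,-0.2,0,0,0]
    - [0,0,0.045,-0.2,0,0,0]

```text
time: 5.17
tool_pos: [0.6566, 0.0732, 0.2058]
tool_rot: [0.005, -0.15, 0.989, -0.001]
contact_force: [0.5, -0.2, 1.5]
gripper_width: 0.006
```

```bash
python3 - <<'E'
from h import *
from scipy.spatial.transform import Rotation as Ro
s=manip.state();w,x,y,z=s["tool_rot"];R=Ro.from_quat([x,y,z,w]).as_matrix()
print(s["tool_pos"],s["contact_force"],R.T@(np.array([.520,.075,.2])-s["tool_pos"])/.4)
E
```

```text
[0.65659907 0.07315078 0.20584021] [ 0.52392127 -0.21442432  1.53630034] [0.32498814 0.10543714 0.01099653]
```

Emit:
carry_out:
  moves:
    - [0,0.08,0.026,0,0,0,0]
    - [0,0.16,0.052,0,0,0,0]
    - [0,0.24,0.08,0,0,0,0]
    - [0,0.3,0.098,0.02,0,0,0]
    - [0,0.325,0.105,0.06,0,0,0]
    - [0,0.325,0.105,0.13,0,0,0]
    - [0,0.325,0.105,0.16,0,0,0]
    - [0,0.325,0.105,0.16,0,0,0]

```text
time: 5.83
tool_pos: [0.5139, 0.0749, 0.1307]
tool_rot: [-0.004, -0.149, 0.989, 0.0]
contact_force: [-0.6, 0.0, -0.1]
gripper_width: -0.001
```

```bash
python3 - <<'E'
from h import *
im=np.ascontiguousarray(manip.grab_frame("side")[:,:,::-1]); t=np.ascontiguousarray(manip.grab_frame("top")[:,:,::-1])
cv2.imwrite("pics/c4.png",np.hstack([cv2.resize(im[120:290,230:400],(400,400)),cv2.resize(t[95:255,220:380],(400,400))]))
s=manip.state();print(s["tool_pos"],s["tool_rot"],s["contact_force"],s["time"])
E
```

```text
[0.51686871 0.07497796 0.13482406] [-6.86624844e-04 -1.49472441e-01  9.88765654e-01 -8.64526043e-06] [-0.22736788  0.81050522  0.54635302] 5.9333
```

View pics/c4.png

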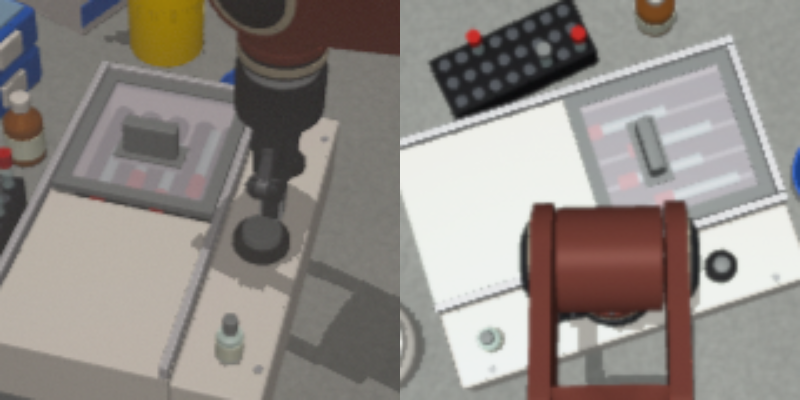

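The window is shut against the right end in both views, the rib is upright, and the vial is standing. The tip is over the large button, so I'll descend gently.

Emit:
carry_out:
  moves:
    - [0,-0.006,0,0.025,0,0,0]
    - [0,-0.006,0,0.045,0,0,0]
    - [0,-0.006,0,0.055,0,0,0]
    - [0,-0.006,0,0.055,0,0,0]
    - [0,-0.006,0,0.055,0,0,0]

```text
time: 6.35
tool_pos: [0.5191, 0.0758, 0.113]
tool_rot: [-0.0, -0.15, 0.989, 0.0]
contact_force: [-0.4, 0.7, -0.3]
gripper_width: -0.002
```

Emit:
carry_out:
  moves:
    - [0,0,0,0.01,0,0,0]
    - [0,0,0,0.018,0,0,0]
    - [0,0,0,0.024,0,0,0]
    - [0,0,0,0.024,0,0,0]
    - [0,0,0,0.024,0,0,0]

```text
time: 6.77
tool_pos: [0.5198, 0.0758, 0.1044]
tool_rot: [0.001, -0.15, 0.989, -0.0]
contact_force: [1.3, -0.9, 2.7]
gripper_width: 0.0
```

Emit:
carry_out:
  moves:
    - [0,0,0,0.005,0,0,0]
    - [0,0,0,0.01,0,0,0]
    - [0,0,0,0.012,0,0,0]
    - [0,0,0,0.012,0,0,0]

```text
time: 7.1
tool_pos: [0.5199, 0.0758, 0.1009]
tool_rot: [0.0, -0.15, 0.989, -0.0]
contact_force: [-2.8, -0.2, 12.0]
gripper_width: -0.002
```

Emit:
carry_out:
  moves:
    - [0,0,0,0.004,0,0,0]
    - [0,0,0,0.004,0,0,0]
    - [0,0,0,0.004,0,0,0]

```text
time: 7.35
tool_pos: [0.5199, 0.0758, 0.1008]
tool_rot: [0.0, -0.15, 0.989, -0.0]
contact_force: [-7.6, -0.1, 18.8]
gripper_width: 0.002
```

Emit:
carry_out:
  moves:
    - [0,0,0,-0.02,0,0,0]
    - [0,0,0,-0.05,0,0,0]
    - [0,0,0,-0.12,0,0,0]
    - [0,0,0,-0.2,0,0,0]
    - [0,0,0,-0.28,0,0,0]
    - [0,0,0,-0.28,0,0,0]

```text
time: 7.85
tool_pos: [0.5223, 0.0759, 0.2168]
tool_rot: [0.005, -0.15, 0.989, -0.001]
contact_force: [0.8, 0.1, 1.6]
gripper_width: 0.005
```

Emit:
carry_out:
  moves:
    - [0,0.1,0,0,0,0,0]
    - [0,0.2,0,0,0,0,0]
    - [0,0.3,0,0,0,0,0]
    - [0,0.3,0,0,0,0,0]
    - [0,0.3,0,0,0,0,0]
    - [0,0.3,0,0,0,0,0]

```text
time: 8.35
tool_pos: [0.4046, 0.0403, 0.2094]
tool_rot: [0.0, -0.149, 0.989, -0.0]
contact_force: [0.3, 0.3, -0.9]
gripper_width: 0.002
```

```bash
python3 - <<'E'
from h import *
im=np.ascontiguousarray(manip.grab_frame("side")[:,:,::-1]); t=np.ascontiguousarray(manip.grab_frame("top")[:,:,::-1])
cv2.imwrite("pics/c5.png",np.hstack([cv2.resize(im[140:310,230:400],(400,400)),cv2.resize(t[95:275,200:420],(400,327)).copy() if 0 else cv2.resize(t[75:275,190:390],(400,400))]))
s=manip.state();print(s["tool_pos"],s["contact_force"],s["time"])
E
```

```text
[0.40534852 0.04045022 0.20948155] [0.37084594 0.18095384 0.57334653] 8.45
```

View pics/c5.png

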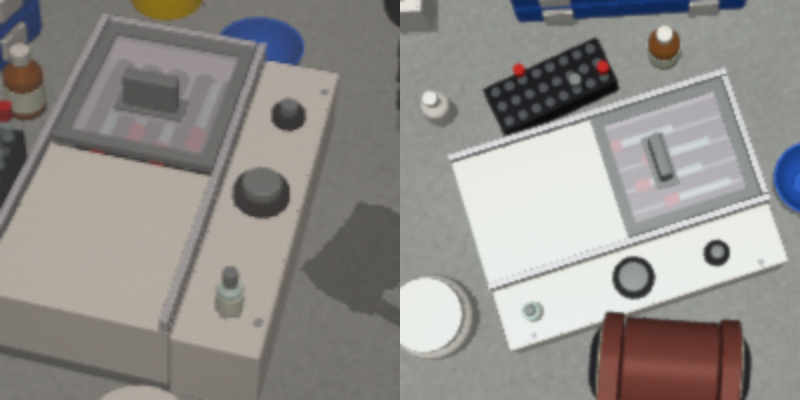

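The window is shut, the large cap is back up, and the vial, bowl and tub look undisturbed. The arm is clear, so I'm handing in.

```bash
python3 -c "
from plant import manip
print(manip.job_done())"
```

```text
the job is handed in; nothing more can be done
None
```

I shut the guard window, then pressed the large button fully down and let it spring back. I handed the job in at about 8.5 s of the 34 s allowed.

- **Window:** I pushed the rib handle toward the mixer's right until the force rose to about 11 N. A further 2 mm nudge moved it no more, so it was against the end stop. The last pictures show it flush at the right end.
- **Button:** The tip went down to z = 0.101 m, which is the full 7 mm of travel. It stopped there while the force rose from 12 to about 20 N. After I lifted off, the cap showed raised in the pictures.
- **Surroundings:** I never went near the smaller button. The vial, bowl and tub look unmoved in the last pictures by eye; I did not measure their positions again. The arm was clear, with no contact force to speak of.

No check failed. The only disagreement was my early estimate of the window's remaining travel (about 70 mm), which fell short of the roughly 80 mm it moved.

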